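Set out the sanding paddles in working order

ROBOT

A 6-joint arm with a two-finger parallel gripper is mounted at the origin on the work surface. World frame = base frame: x ahead of the robot, y to its left, z up, the work surface at z = 0. Lengths are in m, angles in rad, forces in N, time in s.
With the tool pointing down it reaches from about 0.325 to 0.75 m from the base axis. Payload 7.6 kg.
Tool frame: the origin (TCP) lies midway between the tips of the shut fingers; the grasp point (between the pads) lies 19 mm behind it (r.pinch_z is the distance from the TCP to the grasp point, in m); z points along the fingers, y is the line along which they close (so a half turn about z gives the same grasp; the last joint's range is limited). The gripper opens to 85 mm and grips with 20 to 120 N. Pads are 22 mm wide; open, the fingers measure 114 mm over their backs; the gripper's body (76 mm by 85 mm) begins 54 mm behind the grasp point. The pads swing forward as they close: fully open they stand 13 mm farther back than shut.
Start: joints at [-1.278, 0.052, 1.401, -0, 1.689, -0.07], TCP at [0.186, -0.491, 0.231] pointing down, gripper open.
Joint ranges: [-2.9, 2.9], [-0.91, 2.17], [0.12, 2.37], [-1.06, 4.2], [0.26, 2.73], [-2.93, 2.93]. Speed limits (rad/s): [2.57, 2.57, 3.01, 3.14, 3.14, 3.14].

INTERFACE

Orientations are given as a 3x3 rotation matrix whose columns are the frame's x, y, z axes.
In Python, from cell import r gives the robot as it stands.
- The arm moves only by the tool play_rows, never from a script. Its argument "moves" is a list of rows, each a list of 3 entries, a list of its own where there are three numbers: the turn, a rotation vector about the tool's x, y, z in rad, then the shift along the tool's x, y, z in mm, then the closure in counts, from 0 (fully open) to 255 (shut). A call has 1 to 20 rows; each row is the pose to reach, as a shift and turn from the pose commanded when the call began, along the tool's axes at that moment; what a row does not reach only later rows make up. A row lasts 1/8 s, in which the tool goes at most 62.5 mm and 10.7 degrees, less where a joint would pass 70% of its speed; a pose out of reach is approached as far as the arm can. A call with a gripper value outside its range is refused whole. The fingers move at their own pace and stop on an object; "force" is the grip in N (left out, the last holds). Time passes only in rows, so rows that repeat a pose let the fingers close. It gives the time, the measured TCP pose, the force, the opening and the grip force at its end, in the units of the state.
- r.state(): the state, without advancing time (a new reading comes with each control period).
- r.snapshot(name): name is "side" or "top" or "wrist"; returns (picture, depth): 400x640x3 uint8, red, green, blue; 400x640 float32, m along the optical axis (not along the pixel's ray), 0 where there is no reading.
- r.camera_model(name): a dict with "fx", "fy", "cx", "cy" (pixels), "camera_from_world" (4x4, takes a point from world to camera coordinates); the wrist camera has in their place "tool_from_camera" (4x4, takes a point from camera to tool coordinates, whose origin is the TCP and whose axes are the flange's). Camera axes: x right, y up, looking along -z (the intrinsics and any distortion apply to the point x, -y, -z); pixel columns grow to the right and rows downward; lengths in m; the calibration is good to about 2 mm. A picture is of the moment at which its call begins: read the wrist's pose just before it. camera_model takes no time and is no camera call.
- r.sign_off(): hands the job in; it is judged then, once.
Trained networks look in the newest picture that a camera, given by its name, has taken for a name from the list of things; names that differ only in an ending like _2 or _b are one class to them, and where a whole thing is asked for, a point or a joint stands for the part that bears it (a point fixed in the world has none). Each returns a list of dicts, best first, with "confidence" (0 to 1); they miss things now and then, are a little off and sometimes report something else, mostly with a low value. They report only what shows in the picture. A call takes as long as a camera call.
- r.find_in(query, camera): "location" ([x, y, z] in m, in world coordinates, good to about 4 mm: the middle of the surface that is visible of it).
- r.outline_of(query, camera): "pixels" (400x640 bool, what is visible of it).
The state is a dict: "time": time; "joint_positions": joint angles; "qvel": joint speeds; "effort": joint torques, N m; "eef_pos": TCP position; "eef_rot": TCP orientation; "ft_force": force on the tool from outside, world axes, zero at the start; "torque": the same for the moment, N m; "width": finger opening in m; "grip_force": force on a finger pad.
Only numpy, scipy, OpenCV 4.12 (cv2) and the standard library are available. Lean on these libraries where they do the work, as an engineer would, in place of code of your own. Each camera call takes 0.05 s, during which the arm holds its last target. There are 200 camera calls.

TASK

Set out the sanding paddles in working order: lift the red (coarse) paddle off its hook and stand it blade down in the rack pocket marked with one dot, and only then take the yellow (medium) paddle off its hook and stand it in the pocket marked with two dots. Lower each paddle well down into its pocket before you let go of it, rather than dropping it in, and leave it fully home. Leave the blue paddle in pocket three, the scraper on its hook, the white scroll and the paint jar alone.

Things in the scene. Friction and masses are not known exactly. Their poses are not given: they have to be found in the camera images.
- red_paddle: red sanding paddle, 14 mm thick (own x), 160 long (z up); origin: centre of its foot. Blade z 0-80, 44 wide (y). Handle z 80-160, 30 wide (y), with a through slot (along x) 18 wide, z 90-120; solid head above, gripped across the 30 mm. Same turned half round. 0.12 kg. Hangs at the start on one of the three hooks, through its slot.
- yellow_paddle: yellow sanding paddle, 14 mm thick (own x), 160 long (z up); origin: centre of its foot. Blade z 0-80, 44 wide (y). Handle z 80-160, 30 wide (y), with a through slot (along x) 18 wide, z 90-120; solid head above, gripped across the 30 mm. Same turned half round. 0.12 kg. Hangs at the start on one of the three hooks, through its slot.
- blue_paddle: blue sanding paddle, 14 mm thick (own x), 160 long (z up); origin: centre of its foot. Blade z 0-80, 44 wide (y). Handle z 80-160, 30 wide (y), with a through slot (along x) 18 wide, z 90-120; solid head above, gripped across the 30 mm. Same turned half round. 0.12 kg. Stands in pocket three, top at z 172; leave it.
- scraper: broad steel filling knife with a pale wooden handle, 155 mm long, blade 60 mm wide, hangs on the remaining hook; origin at the centre of its lower edge, z up. Slot in its 30 mm wide handle from 85 to 115 mm above the origin. Leave it hanging (all hanging tops are at z 194).
- hook_stand: fixed stand: wooden crossbar, 320 wide, top at z 160. Origin on the bench under the middle hanging place. 3 steel hooks, 8 thick, at y +100, 0, -100, axis z 150, run from the crossbar (x 40 to 60) to the open end at x -26, turned up 9 mm. Things hang at x 0, thickness along x. To take off: raise 9 to 22 mm (15 is right), then move 40+ mm to own -x, clear of the end.
- rack: fixed dark wooden block 120 (x) by 200 (y), 57 mm high; origin under its centre, on the bench. 3 pockets in a row along y, each 51 long (x), 21 wide (y), 45 deep (floor at z 12), marked on top by 1, 2 or 3 raised white dots at both ends. A paddle stands in it with its 44 mm width along the rack's x.
- pocket1 (a point): centre of the mouth of pocket one (one dot), level with the rack's top; at y = +60 mm in the rack's frame; axes as the rack's
- pocket2 (a point): centre of the mouth of pocket two (two dots), at y = 0 in the rack's frame; axes as the rack's
- pocket3 (a point): centre of the mouth of pocket three (three dots), at y = -60 mm in the rack's frame; holds the blue paddle
- scroll: white sculpted scroll ornament, about 240 mm long, 36 mm high, lying on the dark board beyond the work; leave alone
- jar: amber paint jar with white lid, 72 mm diameter, 100 mm tall, origin at the centre of its underside; leave alone

How it is judged:
On the way, in this order (a step that is already met when the one before it is completed fails the run):
1. the red paddle is off its hook (more than 80 mm from where it hung), the yellow one still hanging (distance of red_paddle from where it was at the start of the episode above 0.08 m and distance of yellow_paddle from where it was at the start of the episode below 0.05 m), for 0.05 s.
2. the red paddle, still held in the fingers, has its foot more than 20 mm down inside pocket one, the yellow one still hanging (z of red_paddle in the frame of pocket1 below -0.02 m and horizontal distance between red_paddle and pocket1 below 0.015 m and contact force between the fingers and red_paddle above 0.5 N and distance of yellow_paddle from where it was at the start of the episode below 0.05 m), for 0.05 s.
3. the red paddle stands fully home in pocket one, released, the yellow one still hanging (z of red_paddle in the frame of pocket1 below -0.039 m and horizontal distance between red_paddle and pocket1 below 0.012 m and angle between red_paddle's own z axis and vertical below 0.2 rad and contact force between the fingers and red_paddle below 0.1 N and linear speed of red_paddle below 0.03 m/s and distance of yellow_paddle from where it was at the start of the episode below 0.05 m), for 0.2 s.
4. the yellow paddle is off its hook (more than 80 mm from where it hung) (distance of yellow_paddle from where it was at the start of the episode above 0.08 m), for 0.05 s.
5. the yellow paddle, still held in the fingers, has its foot more than 20 mm down inside pocket two (z of yellow_paddle in the frame of pocket2 below -0.02 m and horizontal distance between yellow_paddle and pocket2 below 0.015 m and contact force between the fingers and yellow_paddle above 0.5 N), for 0.05 s.
At the end, for the whole second after the job is handed in: Red stands in pocket one, yellow in two, blue in three: each foot within 6 mm of the pocket floor and 12 mm of its centre, under 0.2 rad off upright, released, at rest; the scraper hangs within 60 mm of its start (z of red_paddle in the frame of pocket1 below -0.039 m and horizontal distance between red_paddle and pocket1 below 0.012 m and angle between each of red_paddle, yellow_paddle, blue_paddle's own z axis and vertical below 0.2 rad and contact force between the fingers and red_paddle below 0.1 N and linear speed of each of red_paddle, yellow_paddle, blue_paddle below 0.03 m/s and z of yellow_paddle in the frame of pocket2 below -0.039 m and horizontal distance between yellow_paddle and pocket2 below 0.012 m and contact force between the fingers and yellow_paddle below 0.1 N and z of blue_paddle in the frame of pocket3 below -0.039 m and horizontal distance between blue_paddle and pocket3 below 0.012 m and contact force between the fingers and blue_paddle below 0.1 N and distance of scraper from where it was at the start of the episode below 0.06 m); the robot touches nothing.
It fails at once if the scraper is knocked or taken off its hook (moved more than 60 mm) (distance of scraper from where it was at the start of the episode above 0.06 m).
It fails at once if the blue paddle is taken out (moved more than 25 mm) (distance of blue_paddle from where it was at the start of the episode above 0.025 m).
It fails at once if the scroll is moved more than 30 mm (distance of scroll from where it was at the start of the episode above 0.03 m).
It fails at once if the jar is moved more than 30 mm (distance of jar from where it was at the start of the episode above 0.03 m).
It also fails if it takes over 70 s, if anything falls off the work surface, if the arm or the gripper's body presses on something with over 40 N, if the wrist force passes 120 N, or if a joint passes its speed limit or range.

## Working session

There is one attempt and no reset: what is moved stays moved. The work goes in short steps, Python scripts to look and compute and a tool call to move; the robot and the scene stay as the last step left them, time stands still between calls to the robot, and variables do not carry over. Pictures are saved under pics/ and viewed, at most 10 in all, crops included, and the job is handed in when it is done.

Besides the shell and the picture viewer there is one more tool, called after "Emit:" in YAML: its name, and indented under it one key for each argument. play_rows: Moves the arm, as the interface text tells. Its arguments: {"type":"object","properties":{"moves":{"type":"array","items":{"type":"array"}},"force":{"type":"number"}},"required":["moves"]}

```bash
mkdir -p pics; ls; cat > h.py <<'E'
import numpy as np, cv2
from cell import r
def cloud(cam):
    p,d=r.snapshot(cam); m=r.camera_model(cam)
    v,u=np.mgrid[0:400,0:640]
    x=(u-m['cx'])/m['fx']*d; y=(v-m['cy'])/m['fy']*d
    P=np.stack([x,-y,-d,np.ones_like(d)],-1)
    if 'camera_from_world' in m: T=np.linalg.inv(m['camera_from_world'])
    else:
        s=r.state(); W=np.eye(4); W[:3,:3]=s['eef_rot']; W[:3,3]=s['eef_pos']; T=W@m['tool_from_camera']
    return p,d,(P@T.T)[...,:3]
def save(p,n): cv2.imwrite('pics/'+n+'.png',p[...,::-1])
E
python3 - <<'E'
from h import *
np.set_printoptions(precision=4,suppress=True)
s=r.state(); print(s['eef_pos'],s['eef_rot'],s['time'],r.pinch_z)
ims=[]
for c in ['side','top']:
    p,d,P=cloud(c); ims.append(p); print(c,{k:v for k,v in r.camera_model(c).items()})
    np.savez('/tmp/'+c,p=p,d=d,P=P)
    for q in ['red_paddle','yellow_paddle','blue_paddle','scraper','hook_stand','rack','pocket1','jar','scroll']:
        o=r.find_in(q,c); print(c,q,[(np.round(a['location'],4).tolist(),round(a['confidence'],2)) for a in o[:2]])
save(cv2.resize(np.vstack(ims),(480,600)) ,'a')
E
```

```text
pics
[ 0.1862 -0.4905  0.2305] [[ 0.9349  0.3549 -0.0004]
 [ 0.3549 -0.9349  0.0015]
 [ 0.0001 -0.0015 -1.    ]] 0.0 0.0187
side {'fx': 428.2874352755898, 'fy': 428.2874352755898, 'cx': 315.1057599870428, 'cy': 196.71509896282794, 'camera_from_world': array([[ 0.9817, -0.1899, -0.0151, -0.5819],
       [ 0.133 ,  0.6265,  0.768 , -0.102 ],
       [-0.1364, -0.756 ,  0.6402, -1.0632],
       [ 0.    ,  0.    ,  0.    ,  1.    ]])}
side red_paddle [([0.5692, 0.2501, 0.1237], 0.66)]
side yellow_paddle [([0.5791, 0.0587, 0.1219], 0.87)]
side blue_paddle [([0.5463, -0.2352, 0.1049], 0.84)]
side scraper [([0.5781, 0.1564, 0.143], 0.58)]
side hook_stand [([0.622, 0.0418, 0.0839], 0.56)]
side rack [([0.5402, -0.2174, 0.0585], 0.68)]
side pocket1 [([0.5365, -0.2187, 0.0587], 0.65)]
side jar [([0.4078, -0.4433, 0.0845], 0.7)]
side scroll [([0.7923, -0.067, 0.0301], 0.76)]
top {'fx': 431.02959186542444, 'fy': 431.02959186542444, 'cx': 318.3891372680755, 'cy': 195.30673626162272, 'camera_from_world': array([[ 0.0192, -0.9998,  0.002 , -0.0746],
       [ 0.9959,  0.0193,  0.0882, -0.5985],
       [-0.0882,  0.0003,  0.9961, -1.3159],
       [ 0.    ,  0.    ,  0.    ,  1.    ]])}
top red_paddle [([0.5687, 0.2585, 0.1445], 0.67)]
top yellow_paddle [([0.5787, 0.0616, 0.1671], 0.66), ([0.5437, -0.168, 0.058], 0.23)]
top blue_paddle [([0.5418, -0.2256, 0.1197], 0.59)]
top scraper []
top hook_stand [([0.613, 0.1649, 0.1533], 0.87)]
top rack [([0.5446, -0.1614, 0.0525], 0.93)]
top pocket1 [([0.5473, -0.1659, 0.0571], 0.56)]
top jar [([0.4066, -0.4099, 0.0951], 0.9)]
top scroll [([0.7958, -0.0478, 0.0347], 0.78)]
```

```bash
python3 - <<'E'
from h import *
np.set_printoptions(precision=4,suppress=True)
p=np.load('/tmp/top.npz'); P=p['P']; a=p['p']
s=np.load('/tmp/side.npz')
crop=a[60:360,130:530]; save(np.vstack([cv2.resize(crop,(600,450))]),'top1')
save(s['p'],'side1')
def rect(m,P,name):
    m=cv2.morphologyEx(m.astype('u1'),cv2.MORPH_OPEN,np.ones((2,2)))>0
    Q=P[m]; (c,wh,an)=cv2.minAreaRect((Q[:,:2]*1000).astype('f4')); print(name,len(Q),'rect',np.round(c,1),np.round(wh,1),round(an,2),'medz',np.median(Q[:,2]),'mean',Q.mean(0))
    return
z=P[...,2]; y=P[...,1]; x=P[...,0]
roi=(x>.4)&(x<.72)
rect(roi&(z>.050)&(z<.064)&(y<0)&(y>-.35),P,'rack')
rect(roi&(z>.153)&(z<.167)&(y>-.05)&(y<.4),P,'bar+hooks')
rect(roi&(z>.153)&(z<.167)&(y>-.05)&(y<.4)&(x>.6),P,'bar')
rect(roi&(z>.186)&(z<.2)&(y>.2)&(y<.35),P,'redtop')
rect(roi&(z>.186)&(z<.2)&(y>.1)&(y<.2),P,'scrtop')
rect(roi&(z>.186)&(z<.2)&(y>.0)&(y<.1),P,'yeltop')
rect(roi&(z>.162)&(z<.18)&(y>-.3)&(y<-.1),P,'bluetop')
E
```

```text
rack 2174 rect [ 546.  -171.1] [123.5 220.1] 1.49 medz 0.056140968276144565 mean [ 0.5423 -0.1698  0.0585]
bar+hooks 860 rect [598.9 124.9] [412.  161.7] 79.38 medz 0.15882019187968732 mean [0.6218 0.171  0.1521]
bar 830 rect [614.6 113.8] [417.2 146. ] 72.25 medz 0.15887537281710906 mean [0.6237 0.1698 0.1513]
redtop 55 rect [569.  268.6] [10.5 26. ] 3.1 medz 0.192649904925847 mean [0.5688 0.2679 0.1907]
scrtop 53 rect [574.5 169.4] [10.4 27.9] 3.51 medz 0.1927052498248205 mean [0.5735 0.1679 0.188 ]
yeltop 59 rect [578.5  73.8] [12.1 36.9] 9.43 medz 0.19259747589692555 mean [0.5791 0.0689 0.1856]
bluetop 63 rect [ 548.2 -239.2] [29.6 34.3] 7.78 medz 0.1702609484742288 mean [ 0.5458 -0.2343  0.1445]
```

View pics/top1.png

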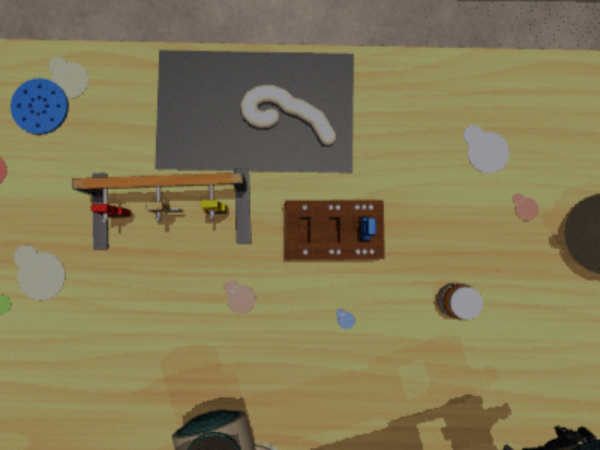

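View pics/side1.png

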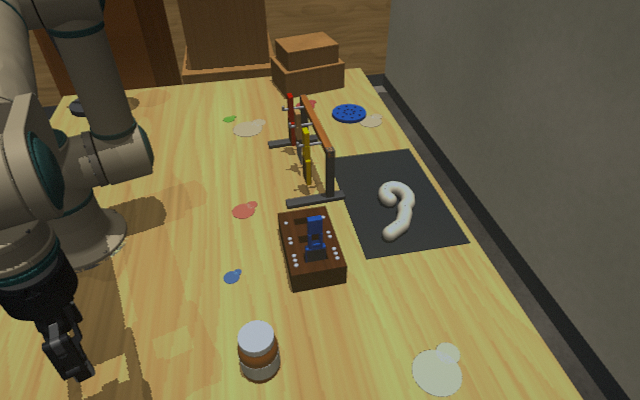

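```bash
cat >> h.py <<'E'
np.set_printoptions(precision=4,suppress=True)
from scipy.spatial.transform import Rotation as Ro
def goto(x,y,z,psi,cur=None):
    s=r.state(); R=np.array(s['eef_rot']); p=np.array(s['eef_pos'])
    c,n=np.cos(psi),np.sin(psi); T=np.array([[c,n,0],[n,-c,0],[0,0,-1]])
    print('turn',Ro.from_matrix(R.T@T).as_rotvec().round(4),'shift mm',(R.T@(np.array([x,y,z])-p)*1000).round(1))
E
python3 - <<'E'
from h import *
print(r.camera_model('wrist'))
p=np.load('/tmp/top.npz'); P=p['P']; a=p['p'].astype(int); x,y,z=P[...,0],P[...,1],P[...,2]
R=(x>.45)&(x<.65)&(y>-.31)&(y<-.03)
d=R&(a.min(-1)>120)&(z>.045)&(z<.075)
n,l,st,ce=cv2.connectedComponentsWithStats(d.astype('u1'))
for i in range(1,n): 
    Q=P[l==i]; print('dot',st[i,4],Q.mean(0))
h=R&(z<.045)&(z>.005)&(x>.5)&(x<.59)&(y<-.08)
n,l,st,ce=cv2.connectedComponentsWithStats(h.astype('u1'))
for i in range(1,n):
    Q=P[l==i]; print('hole',st[i,4],Q.mean(0),Q.min(0),Q.max(0))
goto(.47,-.14,.33,.6)
E
```

```text
{'fx': 297.04215175132475, 'fy': 297.04215175132475, 'cx': 320.7337634467993, 'cy': 197.91427475568042, 'tool_from_camera': array([[-0.0001,  0.9621,  0.2727,  0.0685],
       [ 1.    ,  0.0002, -0.0003,  0.0004],
       [-0.0004,  0.2727, -0.9621, -0.1431],
       [ 0.    ,  0.    ,  0.    ,  1.    ]])}
dot 4 [ 0.5897 -0.1069  0.0577]
dot 5 [ 0.5914 -0.1606  0.0574]
dot 5 [ 0.591  -0.1745  0.058 ]
dot 4 [ 0.5933 -0.2125  0.0576]
dot 4 [ 0.5936 -0.2277  0.0582]
dot 5 [ 0.5935 -0.2407  0.0588]
dot 4 [ 0.5004 -0.1106  0.0571]
dot 4 [ 0.5013 -0.162   0.0578]
dot 4 [ 0.5016 -0.177   0.0586]
dot 4 [ 0.5024 -0.2164  0.0579]
dot 4 [ 0.5026 -0.2287  0.0556]
dot 4 [ 0.5029 -0.2439  0.0556]
hole 1 [ 0.5876 -0.2768  0.0076] [ 0.5876 -0.2768  0.0076] [ 0.5876 -0.2768  0.0076]
hole 1 [ 0.5851 -0.3053  0.007 ] [ 0.5851 -0.3053  0.007 ] [ 0.5851 -0.3053  0.007 ]
hole 117 [ 0.5465 -0.1099  0.0144] [ 0.5211 -0.1196  0.005 ] [ 0.5704 -0.0996  0.0402]
hole 104 [ 0.5472 -0.1713  0.0132] [ 0.5224 -0.1797  0.0053] [ 0.5717 -0.1616  0.0423]
hole 8 [ 0.5683 -0.2223  0.0292] [ 0.5598 -0.2278  0.0127] [ 0.5732 -0.2194  0.0417]
hole 1 [ 0.5405 -0.2806  0.005 ] [ 0.5405 -0.2806  0.005 ] [ 0.5405 -0.2806  0.005 ]
hole 2 [ 0.5394 -0.3056  0.0061] [ 0.5378 -0.3057  0.0059] [ 0.5409 -0.3056  0.0063]
hole 10 [ 0.5246 -0.2336  0.0207] [ 0.5232 -0.2396  0.0064] [ 0.5269 -0.2238  0.0444]
hole 1 [ 0.5189 -0.3026  0.0056] [ 0.5189 -0.3026  0.0056] [ 0.5189 -0.3026  0.0056]
hole 2 [ 0.5076 -0.2885  0.0058] [ 0.5061 -0.2901  0.0054] [ 0.5091 -0.2868  0.0062]
hole 1 [ 0.5064 -0.309   0.0056] [ 0.5064 -0.309   0.0056] [ 0.5064 -0.309   0.0056]
turn [ 0.0001  0.     -0.2372] shift mm [ 389.7 -227.3  -98.7]
```

```bash
python3 -c "
from h import *
goto(.54,-.15,.31,.048)"
```

```text
turn [ 0.0001 -0.      0.3148] shift mm [ 451.6 -193.1  -78.7]
```

Emit:
play_rows:
  moves:
    - [[0,0,0.05],[0,0,-40],0]
    - [[0,0,0.1],[50,-21,-79],0]
    - [[0,0,0.15],[100,-43,-79],0]
    - [[0,0,0.2],[150,-64,-79],0]
    - [[0,0,0.25],[200,-86,-79],0]
    - [[0,0,0.3148],[250,-107,-79],0]
    - [[0,0,0.3148],[300,-128,-79],0]
    - [[0,0,0.3148],[350,-150,-79],0]
    - [[0,0,0.3148],[400,-171,-79],0]
    - [[0,0,0.3148],[452,-193,-79],0]
    - [[0,0,0.3148],[452,-193,-79],0]
    - [[0,0,0.3148],[452,-193,-79],0]
    - [[0,0,0.3148],[452,-193,-79],0]

```text
time: 2.62
eef_pos: [0.5398, -0.151, 0.3107]
eef_rot: [[0.999, 0.046, 0.0], [0.046, -0.999, -0.0], [0.0, 0.0, -1.0]]
ft_force: [-0.1, -0.8, 0.5]
width: 0.085
grip_force: 0.0
```

```bash
cat >> h.py <<'E'
def dots(P,a):
    a=a.astype(int); x,y,z=P[...,0],P[...,1],P[...,2]
    d=(x>.45)&(x<.65)&(y>-.31)&(y<-.03)&(a.min(-1)>115)&(z>.045)&(z<.075)
    n,l,st,ce=cv2.connectedComponentsWithStats(d.astype('u1'))
    return [(st[i,4],*P[l==i].mean(0).round(4)) for i in range(1,n) if st[i,4]>3]
E
python3 - <<'E'
from h import *
s=r.state(); print(s['time'],s['eef_pos'],s['qvel'].round(3) if hasattr(s['qvel'],'round') else s['qvel'])
p,d,P=cloud('wrist'); save(p,'w1')
for q in dots(P,p): print(q)
x,y,z=P[...,0],P[...,1],P[...,2]
for lo,hi in((-.13,-.088),(-.19,-.148)):
    m=(x>.51)&(x<.585)&(y>lo)&(y<hi)&(z<.045)&(z>.005)
    # floor outline
    Q=P[m]; print(len(Q),Q.mean(0),Q.min(0),Q.max(0))
m=(x>.51)&(x<.585)&(y>-.26)&(y<-.2)&(z>.165)&(z<.18); Q=P[m]; print('blue',cv2.minAreaRect((Q[:,:2]*1000).astype('f4')),Q[:,2].mean())
E
```

```text
2.625 [ 0.5398 -0.151   0.3107] [-0.005 -0.004 -0.002 -0.001 -0.001  0.001]
(np.int32(41), np.float64(0.5891), np.float64(-0.1086), np.float64(0.0588))
(np.int32(40), np.float64(0.5905), np.float64(-0.1616), np.float64(0.0589))
(np.int32(40), np.float64(0.5908), np.float64(-0.1755), np.float64(0.0587))
(np.int32(42), np.float64(0.5916), np.float64(-0.2146), np.float64(0.0589))
(np.int32(40), np.float64(0.5921), np.float64(-0.2286), np.float64(0.0589))
(np.int32(40), np.float64(0.5926), np.float64(-0.2424), np.float64(0.059))
(np.int32(14), np.float64(0.4992), np.float64(-0.1108), np.float64(0.059))
(np.int32(13), np.float64(0.5007), np.float64(-0.164), np.float64(0.059))
(np.int32(13), np.float64(0.5013), np.float64(-0.1779), np.float64(0.0591))
(np.int32(32), np.float64(0.5018), np.float64(-0.2168), np.float64(0.059))
(np.int32(35), np.float64(0.5022), np.float64(-0.2307), np.float64(0.0589))
(np.int32(35), np.float64(0.5025), np.float64(-0.245), np.float64(0.0589))
538 [ 0.5403 -0.1065  0.0175] [ 0.5188 -0.1191  0.0094] [ 0.5675 -0.0982  0.0444]
534 [ 0.5418 -0.171   0.0162] [ 0.5203 -0.1805  0.0102] [ 0.5687 -0.1598  0.0447]
blue ((547.8609008789062, -229.24253845214844), (29.857751846313477, 14.408272743225098), 0.5101245641708374) 0.17186567397573438
```

View pics/w1.png

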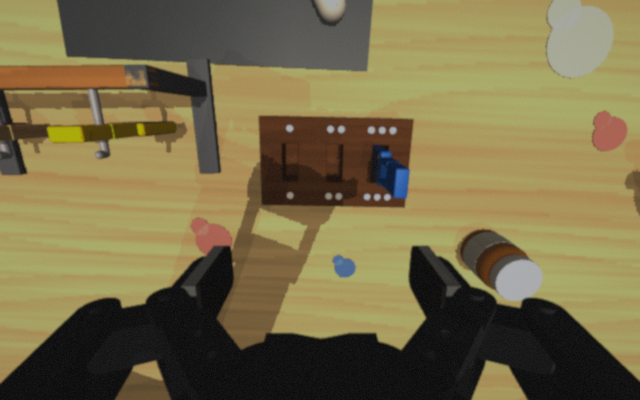

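```bash
python3 -c "
from h import *
goto(.567,.2,.31,.048)"
```

```text
turn [ 0.0005 -0.0006 -0.0017] shift mm [  43.4 -349.4    0.6]
```

Emit:
play_rows:
  moves:
    - [[0,0,0],[6,-50,0],0]
    - [[0,0,0],[12,-100,0],0]
    - [[0,0,0],[18,-150,0],0]
    - [[0,0,0],[25,-200,0],0]
    - [[0,0,0],[31,-250,0],0]
    - [[0,0,0],[37,-300,0],0]
    - [[0,0,0],[43,-350,0],0]
    - [[0,0,0],[43,-350,0],0]
    - [[0,0,0],[43,-350,0],0]
    - [[0,0,0],[43,-350,0],0]

```text
time: 3.92
eef_pos: [0.5668, 0.2002, 0.3106]
eef_rot: [[0.999, 0.046, 0.001], [0.046, -0.999, -0.0], [0.001, 0.0, -1.0]]
ft_force: [0.7, -0.2, 0.2]
width: 0.0855
grip_force: 0.0
```

```bash
python3 - <<'E'
from h import *
s=r.state(); print(s['time'],s['eef_pos'],s['joint_positions'])
p,d,P=cloud('wrist'); save(p,'w2')
x,y,z=P[...,0],P[...,1],P[...,2]
for n,lo,hi in(('red',.22,.32),('scr',.13,.21),('yel',.03,.11)):
    m=(x>.53)&(x<.605)&(y>lo)&(y<hi)&(z>.189)&(z<.2); m=cv2.morphologyEx(m.astype('u1'),cv2.MORPH_OPEN,np.ones((3,3)))>0
    Q=P[m]
    if len(Q): print(n,len(Q),cv2.minAreaRect((Q[:,:2]*1000).astype('f4')),Q[:,2].mean(),Q.mean(0))
goto(.569,.268,.159,.048)
E
```

```text
3.925 [0.5668 0.2002 0.3106] [ 0.2782  0.2704  1.0016 -0.0003  1.8691  1.803 ]
red 514 ((571.703369140625, 269.8965759277344), (13.444893836975098, 30.08888053894043), 2.947960376739502) 0.19398586725324599 [0.572 0.269 0.194]
scr 498 ((576.9403686523438, 170.04736328125), (13.384583473205566, 29.098302841186523), 3.612244129180908) 0.194109068828458 [0.5773 0.1702 0.1941]
yel 529 ((582.0487670898438, 70.5078125), (14.30276107788086, 30.537872314453125), 3.8289973735809326) 0.19398286694561573 [0.5824 0.0719 0.194 ]
turn [ 0.0001 -0.0006 -0.0021] shift mm [  5.2 -67.6 151.6]
```

View pics/w2.png

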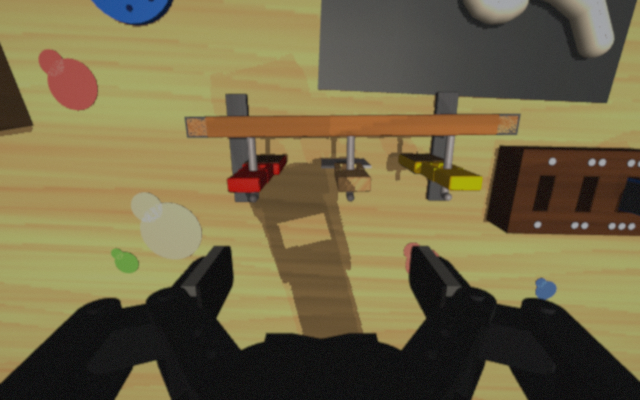

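```bash
python3 -c "
from h import *
goto(.572,.2695,.157,.052)"
```

```text
turn [ 0.0001 -0.0006 -0.0061] shift mm [  8.3 -68.9 153.6]
```

Emit:
play_rows:
  moves:
    - [[0,0,-0.006],[4,-35,0],0]
    - [[0,0,-0.006],[8.3,-69,0],0]
    - [[0,0,-0.006],[8.3,-69,0],0]
    - [[0,0,-0.006],[8.3,-69,35],0]
    - [[0,0,-0.006],[8.3,-69,70],0]
    - [[0,0,-0.006],[8.3,-69,105],0]
    - [[0,0,-0.006],[8.3,-69,130],0]
    - [[0,0,-0.006],[8.3,-69,145],0]
    - [[0,0,-0.006],[8.3,-69,153.6],0]
    - [[0,0,-0.006],[8.3,-69,153.6],0]
    - [[0,0,-0.006],[8.3,-69,153.6],0]
  force: 35

```text
time: 5.35
eef_pos: [0.5721, 0.2711, 0.158]
eef_rot: [[0.999, 0.054, 0.002], [0.054, -0.999, 0.001], [0.002, -0.001, -1.0]]
ft_force: [-0.5, 0.5, -0.3]
width: 0.0854
grip_force: 0.0
```

Emit:
play_rows:
  moves:
    - [[0,0,0],[0,0,0],100]
    - [[0,0,0],[0,0,0],130]
    - [[0,0,0],[0,0,0],160]
    - [[0,0,0],[0,0,0],200]
    - [[0,0,0],[0,0,0],255]
    - [[0,0,0],[0,0,0],255]
    - [[0,0,0],[0,0,0],255]
    - [[0,0,0],[0,0,0],255]

```text
time: 6.35
eef_pos: [0.5716, 0.271, 0.1569]
eef_rot: [[0.999, 0.054, 0.0], [0.054, -0.999, 0.0], [0.0, -0.0, -1.0]]
ft_force: [-1.2, 0.9, 2.0]
width: 0.0296
grip_force: 35.7
```

Emit:
play_rows:
  moves:
    - [[0,0,0],[0,0,-5],255]
    - [[0,0,0],[0,0,-10],255]
    - [[0,0,0],[0,0,-15],255]
    - [[0,0,0],[0,0,-15],255]
    - [[0,0,0],[-10,0,-15],255]
    - [[0,0,0],[-22,0,-15],255]
    - [[0,0,0],[-35,0,-15],255]
    - [[0,0,0],[-50,0,-15],255]
    - [[0,0,0],[-70,0,-15],255]
    - [[0,0,0],[-100,0,-30],255]
    - [[0,0,0],[-100,0,-70],255]
    - [[0,0,0],[-100,0,-110],255]
    - [[0,0,0],[-100,0,-110],255]
    - [[0,0,0],[-100,0,-110],255]

```text
time: 8.1
eef_pos: [0.4711, 0.2655, 0.2655]
eef_rot: [[0.999, 0.054, -0.001], [0.054, -0.999, -0.001], [-0.002, 0.001, -1.0]]
ft_force: [0.5, 0.3, -1.6]
width: 0.0297
grip_force: 35.5
```

```bash
python3 - <<'E'
from h import *
s=r.state(); print(s['time'],s['eef_pos'])
p,d,P=cloud('side'); save(p[60:300,160:520],'s2')
goto(.46,-.11,.265,1.596)
goto(.544,-.11,.265,1.596)
E
```

```text
8.1 [0.4711 0.2655 0.2655]
turn [-0.0012  0.003  -1.5419] shift mm [-31.3 374.2   0.4]
turn [-0.0012  0.003  -1.5419] shift mm [ 52.6 378.8   0.1]
```

View pics/s2.png

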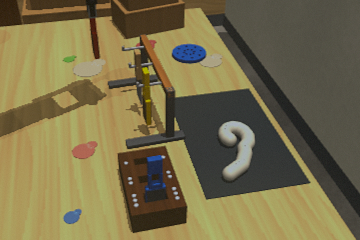

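Emit:
play_rows:
  moves:
    - [[0,0,-0.15],[-10,30,0],255]
    - [[0,0,-0.31],[-20,70,0],255]
    - [[0,0,-0.47],[-31,115,0],255]
    - [[0,0,-0.63],[-31,160,0],255]
    - [[0,0,-0.79],[-31,205,0],255]
    - [[0,0,-0.95],[-31,250,0],255]
    - [[0,0,-1.11],[-31,290,0],255]
    - [[0,0,-1.27],[-31,325,0],255]
    - [[0,0,-1.41],[-31,355,0],255]
    - [[0,0,-1.542],[-31,374,0],255]
    - [[0,0,-1.542],[-31,374,0],255]
    - [[0,0,-1.542],[0,376,0],255]
    - [[0,0,-1.542],[25,377,0],255]
    - [[0,0,-1.542],[40,378,0],255]
    - [[0,0,-1.542],[52.6,379,0],255]
    - [[0,0,-1.542],[52.6,379,0],255]
    - [[0,0,-1.542],[52.6,379,0],255]
    - [[0,0,-1.542],[52.6,379,0],255]

```text
time: 10.4
eef_pos: [0.5443, -0.1098, 0.2668]
eef_rot: [[-0.025, 1.0, 0.0], [1.0, 0.025, -0.0], [-0.0, 0.0, -1.0]]
ft_force: [-0.0, -0.3, -1.2]
width: 0.0296
grip_force: 35.5
```

```bash
python3 - <<'E'
from h import *
s=r.state(); print(s['time'],s['eef_pos'],s['eef_rot'])
p,d,P=cloud('wrist'); save(p,'w3')
for q in dots(P,p): print(q)
# paddle in tool frame
R=np.array(s['eef_rot']); T=(P-np.array(s['eef_pos']))@R
a=p.astype(int); m=(a[...,0]>90)&(a[...,1]<60)&(a[...,2]<60)&(np.abs(T[...,0])<.04)&(np.abs(T[...,1])<.04)&(T[...,2]>0)&(T[...,2]<.14)
Q=T[m]; print(len(Q))
for z0 in np.arange(0,.14,.01):
    q=Q[(Q[:,2]>=z0)&(Q[:,2]<z0+.01)]
    if len(q)>5: print(round(z0,2),len(q),np.percentile(q[:,0],[5,50,95]),np.percentile(q[:,1],[2,98]))
E
```

```text
10.4 [ 0.5443 -0.1098  0.2668] [[-0.0247  0.9997  0.0001]
 [ 0.9997  0.0247 -0.0001]
 [-0.0001  0.0001 -1.    ]]
(np.int32(56), np.float64(0.5892), np.float64(-0.1088), np.float64(0.0586))
(np.int32(38), np.float64(0.4992), np.float64(-0.111), np.float64(0.0586))
(np.int32(49), np.float64(0.5004), np.float64(-0.1642), np.float64(0.0586))
(np.int32(47), np.float64(0.5906), np.float64(-0.1619), np.float64(0.0588))
(np.int32(45), np.float64(0.5007), np.float64(-0.178), np.float64(0.0588))
(np.int32(45), np.float64(0.5912), np.float64(-0.1759), np.float64(0.0586))
900
0.0 59 [0.0053 0.0058 0.0061] [-0.0152  0.014 ]
0.01 6 [0.0059 0.006  0.0064] [-0.0153  0.0116]
0.02 9 [0.0056 0.0061 0.0064] [-0.0154  0.0146]
0.03 584 [-0.007  -0.0008  0.0054] [-0.009   0.0087]
0.04 242 [-0.0057  0.0005  0.0051] [-0.0212  0.0208]
```

View pics/w3.png

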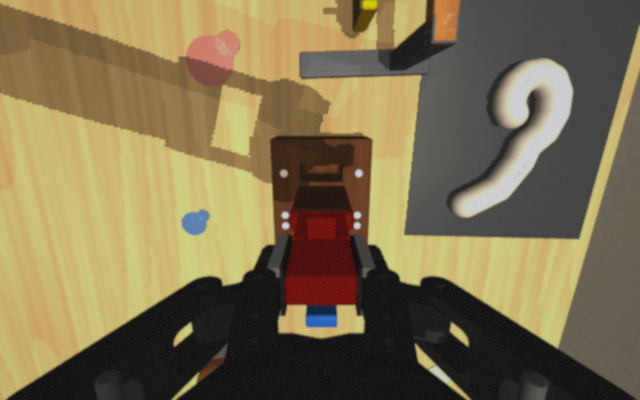

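Emit:
play_rows:
  moves:
    - [[0,0,0],[0.8,0,20],255]
    - [[0,0,0],[0.8,0,40],255]
    - [[0,0,0],[0.8,0,60],255]
    - [[0,0,0],[0.8,0,75],255]
    - [[0,0,0],[0.8,0,82],255]
    - [[0,0,0],[0.8,0,88],255]
    - [[0,0,0],[0.8,0,94],255]
    - [[0,0,0],[0.8,0,100],255]
    - [[0,0,0],[0.8,0,100],255]

```text
time: 11.58
eef_pos: [0.5445, -0.1092, 0.1662]
eef_rot: [[-0.025, 1.0, -0.001], [1.0, 0.025, 0.0], [0.0, -0.001, -1.0]]
ft_force: [0.1, 0.4, -1.6]
width: 0.0293
grip_force: 35.6
```

Emit:
play_rows:
  moves:
    - [[0,0,0],[0,0,6],255]
    - [[0,0,0],[0,0,12],255]
    - [[0,0,0],[0,0,18],255]
    - [[0,0,0],[0,0,24],255]
    - [[0,0,0],[0,0,28],255]
    - [[0,0,0],[0,0,30],255]
    - [[0,0,0],[0,0,30],255]
    - [[0,0,0],[0,0,30],255]

```text
time: 12.58
eef_pos: [0.5448, -0.1092, 0.1369]
eef_rot: [[-0.025, 1.0, 0.0], [1.0, 0.025, -0.0], [-0.0, 0.0, -1.0]]
ft_force: [0.2, 0.3, -1.2]
width: 0.0293
grip_force: 35.6
```

Emit:
play_rows:
  moves:
    - [[0,0,0],[0,0,0.5],150]
    - [[0,0,0],[0,0,0.5],120]
    - [[0,0,0],[0,0,0.5],80]
    - [[0,0,0],[0,0,0.5],0]
    - [[0,0,0],[0,0,0.5],0]
    - [[0,0,0],[0,0,0.5],0]
    - [[0,0,0],[0,0,0.5],0]
    - [[0,0,0],[0,0,0.5],0]
    - [[0,0,0],[0,0,-15],0]
    - [[0,0,0],[0,0,-40],0]
    - [[0,0,0],[0,0,-80],0]
    - [[0,0,0],[0,0,-125],0]
    - [[0,0,0],[0,0,-170],0]
    - [[0,0,0],[0,0,-170],0]
    - [[0,0,0],[0,0,-170],0]

```text
time: 14.45
eef_pos: [0.5446, -0.1092, 0.3068]
eef_rot: [[-0.025, 1.0, 0.0], [1.0, 0.025, -0.0], [-0.0, 0.0, -1.0]]
ft_force: [-1.2, 0.4, -0.5]
width: 0.0857
grip_force: 0.0
```

```bash
python3 - <<'E'
from h import *
s=r.state(); print(s['time'],s['eef_pos'],s['width'])
p,d,P=cloud('wrist'); save(p,'w4')
x,y,z=P[...,0],P[...,1],P[...,2]
for n,lo,hi in(('red',-.14,-.08),('blue',-.27,-.2)):
    m=(x>.51)&(x<.585)&(y>lo)&(y<hi)&(z>.166)&(z<.2); Q=P[m]
    if len(Q): print(n,len(Q),cv2.minAreaRect((Q[:,:2]*1000).astype('f4')),np.median(Q[:,2]))
p,d,P=cloud('top'); x,y,z=P[...,0],P[...,1],P[...,2]
for n,lo,hi in(('red',-.14,-.08),):
    m=(x>.51)&(x<.585)&(y>lo)&(y<hi)&(z>.16)&(z<.2); Q=P[m]
    if len(Q): print(n,len(Q),np.median(Q[:,2]))
goto(.49,-.0,.307,.052); goto(.582,.0712,.307,.052)
E
```

```text
14.45 [ 0.5446 -0.1092  0.3068] 0.0857350800454441
red 456 ((544.0272216796875, -109.93116760253906), (29.1962890625, 14.27351188659668), 1.5138038396835327) 0.17134656221550948
blue 381 ((546.5335693359375, -228.51036071777344), (29.225940704345703, 14.431329727172852), 1.7069213390350342) 0.17120368290982518
turn [-0.0022  0.0012  1.5439] shift mm [110.5 -51.5  -1.3]
turn [-0.0022  0.0012  1.5439] shift mm [179.3  42.2  -1.5]
```

View pics/w4.png

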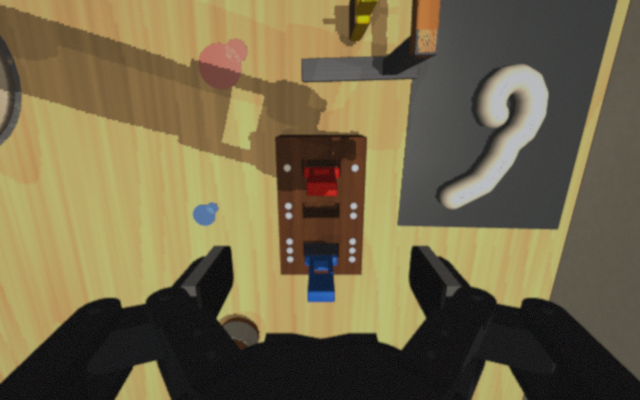

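Emit:
play_rows:
  moves:
    - [[0,0,0.15],[18,4,0],0]
    - [[0,0,0.31],[36,8,0],0]
    - [[0,0,0.47],[54,12,0],0]
    - [[0,0,0.63],[72,16,0],0]
    - [[0,0,0.79],[90,20,0],0]
    - [[0,0,0.95],[108,24,0],0]
    - [[0,0,1.11],[126,28,0],0]
    - [[0,0,1.27],[144,33,0],0]
    - [[0,0,1.41],[162,38,0],0]
    - [[0,0,1.544],[179.5,41.2,0],0]
    - [[0,0,1.544],[179.5,41.2,0],0]
    - [[0,0,1.544],[179.5,41.2,0],0]
    - [[0,0,1.544],[179.5,41.2,0],0]

```text
time: 16.18
eef_pos: [0.5812, 0.0705, 0.3065]
eef_rot: [[0.999, 0.052, -0.0], [0.052, -0.999, -0.0], [-0.0, 0.0, -1.0]]
ft_force: [0.4, 0.1, -0.3]
width: 0.0856
grip_force: 0.0
```

```bash
python3 - <<'E'
from h import *
s=r.state(); print(s['time'],s['eef_pos'])
p,d,P=cloud('wrist')
x,y,z=P[...,0],P[...,1],P[...,2]
for n,lo,hi in(('scr',.13,.21),('yel',.03,.11)):
    m=(x>.53)&(x<.605)&(y>lo)&(y<hi)&(z>.189)&(z<.2); m=cv2.morphologyEx(m.astype('u1'),cv2.MORPH_OPEN,np.ones((3,3)))>0
    Q=P[m]
    if len(Q): print(n,len(Q),cv2.minAreaRect((Q[:,:2]*1000).astype('f4')),Q[:,2].mean(),Q.mean(0))
goto(.5815,.0712,.157,.052)
E
```

```text
16.175 [0.5812 0.0705 0.3065]
scr 543 ((576.9694213867188, 169.75704956054688), (13.882305145263672, 29.95832061767578), 3.1527841091156006) 0.19401123164967368 [0.5774 0.1691 0.194 ]
yel 531 ((582.1201171875, 70.18618774414062), (14.415230751037598, 29.745420455932617), 3.022566080093384) 0.19408763951601113 [0.5826 0.0702 0.1941]
turn [0.0002 0.0001 0.0002] shift mm [  0.3  -0.6 149.6]
```

Yellow at (0.582, 0.0702). Straight down 149.5.

Emit:
play_rows:
  moves:
    - [[0,0,0],[0,0.2,35],0]
    - [[0,0,0],[0,0.2,70],0]
    - [[0,0,0],[0,0.2,105],0]
    - [[0,0,0],[0,0.2,128],0]
    - [[0,0,0],[0,0.2,142],0]
    - [[0,0,0],[0,0.2,149.5],0]
    - [[0,0,0],[0,0.2,149.5],0]
    - [[0,0,0],[0,0.2,149.5],0]
    - [[0,0,0],[0,0.2,149.5],100]
    - [[0,0,0],[0,0.2,149.5],130]
    - [[0,0,0],[0,0.2,149.5],160]
    - [[0,0,0],[0,0.2,149.5],200]
    - [[0,0,0],[0,0.2,149.5],255]
    - [[0,0,0],[0,0.2,149.5],255]
    - [[0,0,0],[0,0.2,149.5],255]
    - [[0,0,0],[0,0.2,149.5],255]
  force: 35

```text
time: 18.23
eef_pos: [0.5814, 0.071, 0.1574]
eef_rot: [[0.999, 0.052, 0.0], [0.052, -0.999, -0.0], [0.0, 0.0, -1.0]]
ft_force: [-1.6, -0.3, 3.2]
width: 0.0292
grip_force: 35.7
```

Emit:
play_rows:
  moves:
    - [[0,0,0],[0,0,-5],255]
    - [[0,0,0],[0,0,-10],255]
    - [[0,0,0],[0,0,-15],255]
    - [[0,0,0],[0,0,-15],255]
    - [[0,0,0],[-10,0,-15],255]
    - [[0,0,0],[-22,0,-15],255]
    - [[0,0,0],[-35,0,-15],255]
    - [[0,0,0],[-50,0,-15],255]
    - [[0,0,0],[-70,0,-15],255]
    - [[0,0,0],[-100,0,-30],255]
    - [[0,0,0],[-110,0,-75],255]
    - [[0,0,0],[-110,0,-120],255]
    - [[0,0,0],[-110,0,-165],255]
    - [[0,0,0],[-110,0,-180],255]
    - [[0,0,0],[-110,0,-180],255]
    - [[0,0,0],[-110,0,-180],255]

```text
time: 20.23
eef_pos: [0.471, 0.0653, 0.3347]
eef_rot: [[0.999, 0.052, -0.004], [0.052, -0.999, -0.0], [-0.004, 0.0, -1.0]]
ft_force: [-0.6, 0.4, -1.5]
width: 0.0298
grip_force: 35.4
```

```bash
python3 - <<'E'
from h import *
s=r.state(); print(s['time'],s['eef_pos'])
goto(.4715,-.1,.337,1.596)
goto(.5455,-.169,.337,1.596)
E
```

```text
20.225 [0.471  0.0653 0.3347]
turn [-0.0029  0.0032 -1.544 ] shift mm [ -8.1 165.1  -2.3]
turn [-0.0029  0.0032 -1.544 ] shift mm [ 62.2 237.9  -2.5]
```

Emit:
play_rows:
  moves:
    - [[0,0,-0.15],[0,20,0],255]
    - [[0,0,-0.31],[0,40,0],255]
    - [[0,0,-0.47],[0,62,0],255]
    - [[0,0,-0.63],[0,85,0],255]
    - [[0,0,-0.79],[0,110,0],255]
    - [[0,0,-0.95],[0,135,0],255]
    - [[0,0,-1.11],[0,160,0],255]
    - [[0,0,-1.27],[0,185,0],255]
    - [[0,0,-1.41],[5,215,0],255]
    - [[0,0,-1.544],[20,238,0],255]
    - [[0,0,-1.544],[40,238,0],255]
    - [[0,0,-1.544],[62.2,238,0],255]
    - [[0,0,-1.544],[62.2,238,0],255]
    - [[0,0,-1.544],[62.2,238,0],255]
    - [[0,0,-1.544],[62.2,238,0],255]

```text
time: 22.1
eef_pos: [0.5454, -0.1691, 0.3371]
eef_rot: [[-0.025, 1.0, -0.0], [1.0, 0.025, -0.0], [-0.0, -0.0, -1.0]]
ft_force: [0.1, -0.6, -1.5]
width: 0.0296
grip_force: 35.6
```

```bash
python3 - <<'E'
from h import *
s=r.state(); print(s['time'],s['eef_pos'],s['eef_rot'])
p,d,P=cloud('wrist'); save(p,'w5')
for q in dots(P,p): print(q)
R=np.array(s['eef_rot']); T=(P-np.array(s['eef_pos']))@R
a=p.astype(int); m=(a[...,0]>80)&(a[...,1]>80)&(a[...,2]<50)&(np.abs(T[...,0])<.04)&(np.abs(T[...,1])<.04)&(T[...,2]>-.02)&(T[...,2]<.14)
Q=T[m]; print(len(Q))
for z0 in np.arange(-.02,.14,.01):
    q=Q[(Q[:,2]>=z0)&(Q[:,2]<z0+.01)]
    if len(q)>5: print(round(z0,2),len(q),np.percentile(q[:,0],[5,50,95]),np.percentile(q[:,1],[2,98]))
E
```

```text
22.1 [ 0.5454 -0.1691  0.3371] [[-0.025   0.9997 -0.0002]
 [ 0.9997  0.025  -0.0001]
 [-0.0001 -0.0002 -1.    ]]
(np.int32(40), np.float64(0.5893), np.float64(-0.1087), np.float64(0.0588))
(np.int32(15), np.float64(0.4993), np.float64(-0.1116), np.float64(0.0591))
(np.int32(20), np.float64(0.5006), np.float64(-0.1641), np.float64(0.0591))
(np.int32(36), np.float64(0.5908), np.float64(-0.1615), np.float64(0.0591))
(np.int32(19), np.float64(0.5011), np.float64(-0.1779), np.float64(0.0593))
(np.int32(35), np.float64(0.5908), np.float64(-0.1756), np.float64(0.059))
(np.int32(31), np.float64(0.5021), np.float64(-0.2171), np.float64(0.0588))
(np.int32(33), np.float64(0.592), np.float64(-0.2147), np.float64(0.0589))
(np.int32(17), np.float64(0.5005), np.float64(-0.2302), np.float64(0.0591))
(np.int32(19), np.float64(0.5938), np.float64(-0.228), np.float64(0.0587))
938
-0.01 13 [0.0072 0.0075 0.0077] [-0.0138  0.0116]
0.0 79 [0.0062 0.007  0.0074] [-0.015   0.0141]
0.01 13 [0.0068 0.0071 0.0074] [-0.0153  0.0145]
0.02 7 [0.0069 0.007  0.0073] [-0.0154  0.0145]
0.03 584 [-0.0057  0.0005  0.0067] [-0.0091  0.0086]
0.04 242 [-0.0045  0.0018  0.0061] [-0.0216  0.0207]
```

View pics/w5.png

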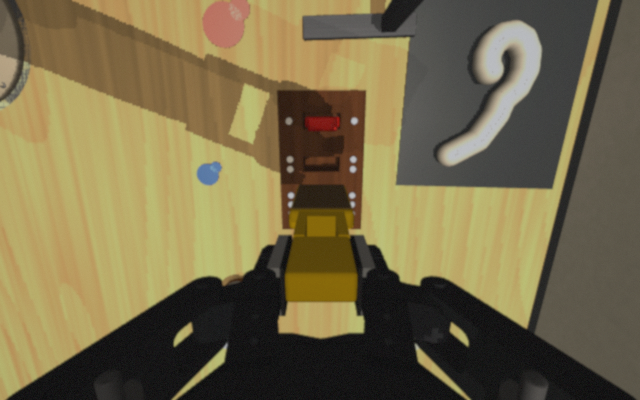

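Emit:
play_rows:
  moves:
    - [[0,0,0],[-0.8,0.5,0],255]
    - [[0,0,0],[-0.8,0.5,25],255]
    - [[0,0,0],[-0.8,0.5,50],255]
    - [[0,0,0],[-0.8,0.5,75],255]
    - [[0,0,0],[-0.8,0.5,100],255]
    - [[0,0,0],[-0.8,0.5,125],255]
    - [[0,0,0],[-0.8,0.5,142],255]
    - [[0,0,0],[-0.8,0.5,151],255]
    - [[0,0,0],[-0.8,0.5,158],255]
    - [[0,0,0],[-0.8,0.5,165],255]
    - [[0,0,0],[-0.8,0.5,171],255]
    - [[0,0,0],[-0.8,0.5,171],255]

```text
time: 23.65
eef_pos: [0.5463, -0.1698, 0.1658]
eef_rot: [[-0.025, 1.0, -0.001], [1.0, 0.025, 0.0], [0.0, -0.001, -1.0]]
ft_force: [0.7, 0.0, -1.7]
width: 0.0299
grip_force: 35.6
```

Emit:
play_rows:
  moves:
    - [[0,0,0],[0,0,6],255]
    - [[0,0,0],[0,0,12],255]
    - [[0,0,0],[0,0,18],255]
    - [[0,0,0],[0,0,24],255]
    - [[0,0,0],[0,0,28],255]
    - [[0,0,0],[0,0,29.5],255]
    - [[0,0,0],[0,0,29.5],255]
    - [[0,0,0],[0,0,29.5],255]

```text
time: 24.65
eef_pos: [0.5466, -0.1699, 0.137]
eef_rot: [[-0.025, 1.0, 0.0], [1.0, 0.025, -0.0], [-0.0, 0.0, -1.0]]
ft_force: [-0.1, -0.2, -1.6]
width: 0.0294
grip_force: 35.7
```

Emit:
play_rows:
  moves:
    - [[0,0,0],[0,0,0.5],150]
    - [[0,0,0],[0,0,0.5],120]
    - [[0,0,0],[0,0,0.5],80]
    - [[0,0,0],[0,0,0.5],0]
    - [[0,0,0],[0,0,0.5],0]
    - [[0,0,0],[0,0,0.5],0]
    - [[0,0,0],[0,0,0.5],0]
    - [[0,0,0],[0,0,0.5],0]
    - [[0,0,0],[0,0,-15],0]
    - [[0,0,0],[0,0,-40],0]
    - [[0,0,0],[0,0,-80],0]
    - [[0,0,0],[0,0,-125],0]
    - [[0,0,0],[0,0,-170],0]
    - [[0,0,0],[0,0,-170],0]
    - [[0,0,0],[0,0,-170],0]

```text
time: 26.52
eef_pos: [0.5464, -0.1698, 0.3068]
eef_rot: [[-0.025, 1.0, 0.0], [1.0, 0.025, -0.0], [-0.0, 0.0, -1.0]]
ft_force: [-1.2, -0.1, -0.9]
width: 0.0854
grip_force: 0.0
```

```bash
python3 - <<'E'
from h import *
s=r.state(); print(s['time'],s['eef_pos'],s['width'])
p,d,P=cloud('wrist'); save(p,'w6')
x,y,z=P[...,0],P[...,1],P[...,2]
for n,lo,hi in(('red',-.14,-.08),('yel',-.2,-.14),('blue',-.27,-.2)):
    m=(x>.51)&(x<.585)&(y>lo)&(y<hi)&(z>.166)&(z<.2); Q=P[m]
    if len(Q): print(n,len(Q),cv2.minAreaRect((Q[:,:2]*1000).astype('f4')),np.median(Q[:,2]))
E
```

```text
26.525 [ 0.5464 -0.1698  0.3068] 0.08538470207234954
red 520 ((544.3406372070312, -109.89608001708984), (29.28954315185547, 13.345255851745605), 1.455971121788025) 0.1712734007310621
yel 459 ((545.8883056640625, -169.46664428710938), (29.207340240478516, 14.622989654541016), 1.0838546752929688) 0.17120393177073268
blue 393 ((546.3041381835938, -228.18505859375), (28.74542808532715, 13.267008781433105), 1.1164945363998413) 0.17118796605774833
```

View pics/w6.png

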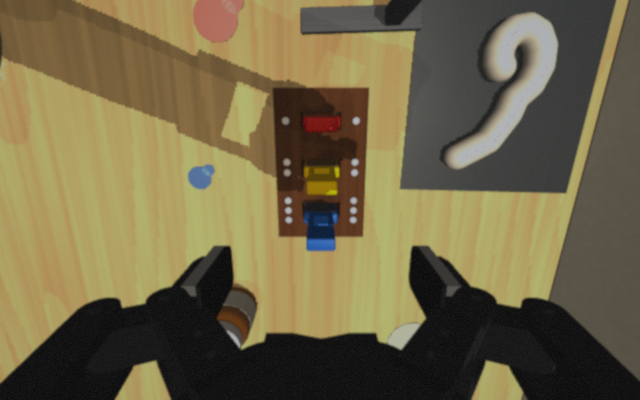

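All three paddles stand home at equal height: red at pixel (322,123), yellow (322,180) and blue (320,230). The gripper is clear of them.

```bash
python3 -c "
from cell import r
print(r.sign_off())"
```

```text
the job is handed in; nothing more can be done
None
```

The job is handed in (no verdict came back): red stands in pocket one and yellow in pocket two, each lowered in while held, their tops level with blue's in pocket three, with the scraper, scroll and jar never touched and about 27 s used.

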